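Load the closet lamp from behind the vase and the spray bottle

TASK

Stand the vase and the spray bottle aside on the wooden tray; once both are there, fetch the two short round modules from behind them and load them end to end, upright as they stand, into the flared metal tube: the plain battery module first, down to the bottom, then the LED light on top of it, button up. When both are in, put the vase back centred on the round black rubber coaster and the spray bottle back centred on the square one, both standing; never tip either of them over, and leave the orange funnel where it stands.

Things in the scene. Friction and masses are not known exactly. Their poses are not given: they have to be found in the camera images.
- vase: White ceramic vase, 130 mm tall, 52 mm wide at the foot, belly 66 mm wide at 45 mm height, shoulder running in to a straight upright neck 36 mm wide from 92 mm height to the top at 130 mm. About 0.3 kg. Starts on the round coaster, upright; two small modules stand behind it and the bottle. Origin: centre of its underside, z up.
- bottle: Empty green glass spray bottle, 150 mm tall, 0.22 kg: body 56 mm wide up to 85 mm height, black collar 30 mm wide at 108 to 122 mm, black spray head at 122 to 150 mm, 22 mm thick along y, from 30 mm in front of (-x; 10 mm white nozzle beyond) to 18 mm behind the bottle's axis. Starts upright on the square coaster, yaw varies. Origin: centre of its underside, z up, nozzle to its own -x.
- battery: Battery module: plain grey cylinder 44 mm in diameter and 42 mm tall with a small brass dot in the middle of its top. About 0.12 kg. Stands on the shelf behind (farther from the robot than) the vase or the bottle. Origin: centre of its underside, z up.
- light: LED light module: aluminium cylinder 44 mm in diameter and 40 mm tall, with a white lens disc on its top and a black button in the middle, 18 mm wide, standing 4 mm higher. The button is fixed to it and need not be pressed. About 0.09 kg. Stands behind the vase or the bottle, the other one of the two. Origin: centre of its underside, z up.
- vase_coaster: Round black rubber coaster, 84 mm in diameter, 4 mm thick, fixed; the vase's place. Origin: centre of its underside.
- bottle_coaster: Square black rubber coaster, 84 mm by 84 mm, 4 mm thick, fixed; the spray bottle's place. Origin: centre of its underside.
- tray: Wooden side tray, fixed, 250 mm along its x by 170 mm along its y, floor 5 mm thick, rim 5 mm thick and 12 mm high overall; empty at the start, with room for vase and bottle next to one another along its x. Stands left or right of the coasters. Origin: centre of its underside.
- tube: Upright aluminium tube, fixed, open at the top, foot 90 mm wide. Bore 48 mm wide, its floor at 6 mm height; from 62 mm the mouth flares to 72 mm inside (80 outside) at the rim at 74 mm. The battery falls to the floor when let go in the mouth; the light then rests on it and stands out of the rim. The tray is on the other side of the coasters. Origin: centre of its underside, z up the tube.
- funnel: Orange plastic funnel standing mouth down, 84 mm wide, 100 mm tall, at the back of the shelf; not to be moved. Origin: centre of its underside.
Not all that is in view belongs to the job. What is shaped like the bottle_coaster but purple or turquoise is not meant. What is shaped like the battery but blue is not meant.

How it is judged:
By the outcome, as a careful person would: the job done as asked, in the order asked, and still so for the second after the job is handed in, with the robot touching nothing.
It also fails if it takes over 144 s, if anything falls off the work surface, if the arm or the gripper's body presses on something with over 40 N, if the wrist force passes 120 N, or if a joint passes its speed limit or range.

ROBOT

A 6-joint arm with a two-finger parallel gripper is mounted at the origin on the work surface. World frame = base frame: x ahead of the robot, y to its left, z up, the work surface at z = 0. Lengths are in m, angles in rad, forces in N, time in s.
With the tool pointing down it reaches from about 0.225 to 0.875 m from the base axis. Payload 3.4 kg.
Tool frame: the origin (TCP) lies at the very end of the fingers, on their centre line; the grasp point (between the pads) lies grasp_offset behind it (grasp_offset is the distance from the TCP to the grasp point, in m); z points along the fingers, y is the line along which they close (so a half turn about z gives the same grasp; the last joint's range is limited). The gripper opens to 85 mm and grips with 20 to 120 N. Pads are 22 mm wide; open, the fingers measure 114 mm over their backs; the gripper's body (76 mm by 85 mm) begins 54 mm behind the grasp point. The pads swing forward as they close: fully open they stand 13 mm farther back than shut.
Start: joints at [1.226, 0.276, 1.505, -0, 1.361, -0.121], TCP at [0.128, 0.561, 0.231] pointing down, gripper open.
Joint ranges: [-2.89, 2.89], [-0.75, 2.08], [0.22, 2.7], [-1.18, 4.32], [0.11, 2.71], [-2.7, 2.7]. Speed limits (rad/s): [2.57, 2.57, 3.14, 3.14, 3.14, 3.14].

INTERFACE

Orientations are given as a rotation vector (axis times angle).
In Python, from workcell import * gives the robot as it stands. The module is installed in compiled form; this text tells all that it offers.
- The arm moves only by the tool jog_arm, never from a script. Its argument "plan" is a list of rows, each a list of 7 numbers: the opening, from 0 (shut) to 1 (fully open), then the shift along the world's x, y, z in mm, then the turn, a rotation vector about the world's x, y, z in rad. A call has 1 to 10 rows; each row shifts and turns the commanded pose from where the row before left it; what a row does not reach is not made up. A row lasts 1/12 s, in which the tool goes at most 41.7 mm and 7.16 degrees, less where a joint would pass 70% of its speed; a pose out of reach is approached as far as the arm can. A call with a gripper value outside its range is refused whole. The fingers move at their own pace and stop on an object; the grip force is fixed at half the most. Time passes only in rows, so rows that do not move let the fingers close. It gives the time, the measured TCP pose, the force, the opening and the grip force at its end, in the units of the state.
- sense(): the state, without advancing time (a new reading comes with each control period).
- grab_frame(name): name is "scene" or "top"; returns a dict with "color" (384x512x3 uint8, blue, green, red), "K" (3x3 intrinsics, pixels), "origin" and "orientation" of the camera in the world. Camera axes: x right, y down, z forward; pixel columns grow to the right and rows downward; lengths in m; the calibration is good to about 2 mm. A picture is of the moment at which its call begins. There is no depth.
- sign_off(): hands the job in; it is judged then, once.
The state is a dict: "time_s": time; "q": joint angles; "joint_vel": joint speeds; "tau": joint torques, N m; "ee_pos": TCP position; "eef_rot": TCP orientation; "force": force on the tool from outside, world axes, zero at the start; "moment": the same for the moment, N m; "grip_width": opening from 0.0 (shut) to 1.0 (fully open); "finger_force": force on a finger pad.
Only numpy, scipy, OpenCV 4.12 (cv2) and the standard library are available. Lean on these libraries where they do the work, as an engineer would, in place of code of your own. Each camera call takes 0.05 s, during which the arm holds its last target. There are 200 camera calls.

## Working session

There is one attempt and no reset: what is moved stays moved. The work goes in short steps, Python scripts to look and compute and a tool call to move; the robot and the scene stay as the last step left them, time stands still between calls to the robot, and variables do not carry over. Pictures are saved under pics/ and viewed, at most 14 in all, crops included, and the job is handed in when it is done.

Besides the shell and the picture viewer there is one more tool, called after "Emit:" as name([rows], argument=value, ...), one row to a line, values as JSON. jog_arm: Moves the arm, as the interface text tells. Its arguments: {"type":"object","properties":{"plan":{"type":"array","items":{"type":"array","items":{"type":"number"}}}},"required":["plan"]}

```bash
mkdir -p pics; ls
python3 - <<'E'
from workcell import *
import cv2
print(sense()); 
try: print(grasp_offset)
except Exception as e: print(e)
for n in ("scene","top"):
    f=grab_frame(n); cv2.imwrite(f"pics/{n}0.png",f["color"]); print(n,f["K"],f["origin"],f["orientation"])
E
```

```text
pics
{'time_s': 0.0, 'q': array([ 1.22597759e+00,  2.76603102e-01,  1.50611205e+00, -4.42191596e-05,
        1.36072399e+00, -1.21019562e-01]), 'joint_vel': array([ 0.00120367, -0.00141582,  0.00028943,  0.00031316,  0.00105991,
       -0.0010154 ]), 'tau': array([ 8.94241348e-04, -4.16767108e+01, -2.45797884e+01, -4.32629968e-04,
        1.10322985e-02, -5.63693263e-06]), 'ee_pos': array([0.12746497, 0.56015262, 0.2304435 ]), 'eef_rot': array([-3.50752250e-01, -3.12156303e+00,  2.83746094e-03]), 'force': array([-0.62367495, -0.92457193, -0.65245729]), 'moment': array([ 0.00925224, -0.01277004,  0.03452613]), 'finger_force': 0.0, 'grip_width': 0.9955650490052833}
0.0187
scene [[470.88926783   0.         252.79777019]
 [  0.         470.88926783 194.97020535]
 [  0.           0.           1.        ]] [1.27732421 0.09654385 0.97377325] [-1.75724521 -1.91979288  0.68728326]
top [[354.48110791   0.         259.54921814]
 [  0.         354.48110791 194.82311915]
 [  0.           0.           1.        ]] [0.3783545  0.01467847 0.89606084] [-2.15475167  2.11459387 -0.19199176]
```

View pics/scene0.png

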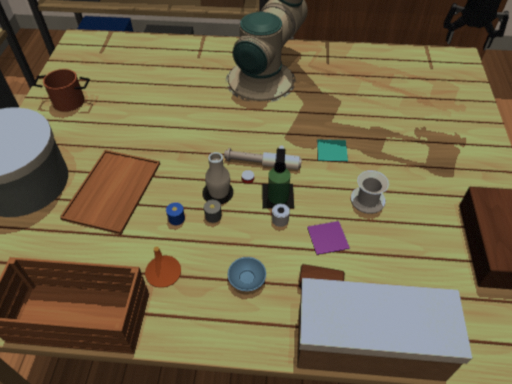

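View pics/top0.png

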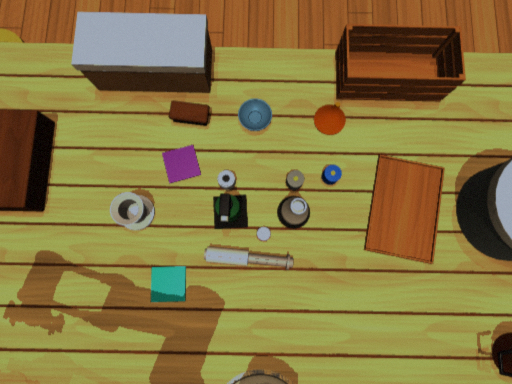

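The scene view shows the vase at (218,178), bottle (280,185), battery (213,210), light (281,213), a blue decoy (175,213) and the tube (370,190). In the top view: tray (405,208), tube (132,210), vase coaster (294,211), square coaster (230,211), battery (295,179), light (227,179), funnel (329,120).

```bash
cat > h.py <<'E'
from workcell import *
import cv2, numpy as np
from scipy.spatial.transform import Rotation as R
def ray(f,uv):
    d=np.linalg.inv(f["K"])@np.array([uv[0],uv[1],1.]); M=R.from_rotvec(f["orientation"]).as_matrix()
    return np.array(f["origin"]),M@d
def plane(f,uv,z):
    o,d=ray(f,uv); return (o+d*(z-o[2])/d[2]).round(4)
def proj(f,p):
    M=R.from_rotvec(f["orientation"]).as_matrix(); c=f["K"]@(M.T@(np.array(p)-f["origin"])); return (c[:2]/c[2]).round(1)
def tri(f,a,g,b):
    o,d=ray(f,a);p,e=ray(g,b)
    s=np.linalg.lstsq(np.c_[d,-e],p-o,rcond=None)[0]; return ((o+d*s[0]+p+e*s[1])/2).round(4)
E
python3 - <<'E'
from h import *
t=grab_frame("top"); s=grab_frame("scene")
c1=cv2.resize(t["color"][150:280,100:330],None,fx=3.4,fy=3.4,interpolation=cv2.INTER_CUBIC)
cv2.imwrite("pics/tc.png",c1)
cv2.imwrite("pics/sc.png",cv2.resize(s["color"][140:240,150:400],None,fx=3.2,fy=3.2,interpolation=cv2.INTER_CUBIC))
im=cv2.cvtColor(t["color"],cv2.COLOR_BGR2HSV)
# tray quad
m=cv2.inRange(t["color"],(10,30,110),(75,105,220)); m[:, :350]=0; m[:150]=0;m[280:]=0; m[:,455:]=0
m=cv2.morphologyEx(m,cv2.MORPH_OPEN,np.ones((5,5)))
c=max(cv2.findContours(m,0,2)[0],key=cv2.contourArea); r=cv2.minAreaRect(c); b=cv2.boxPoints(r); print("tray",r,[plane(t,p,.012)for p in b],plane(t,r[0],.008))
# black in centre
m=cv2.inRange(t["color"],(0,0,0),(45,45,45)); m[:190]=0; m[232:]=0; m[:,:208]=0;m[:,315:]=0
for c in cv2.findContours(m,0,2)[0]:
    if cv2.contourArea(c)>60:
        r=cv2.minAreaRect(c);print("black",r,plane(t,r[0],.004),cv2.boundingRect(c),cv2.contourArea(c), [plane(t,p,.004)[:2] for p in cv2.boxPoints(r)])
for n,p,z in(("tube rim",(132,210),.074),("bat",(295,179),.042),("light",(227,179),.04),("funnel",(329,120),.0),("blue",(332,174),.042)): print(n,plane(t,p,z))
E
```

```text
tray ((404.3161926269531, 209.49375915527344), (65.67868041992188, 98.19564819335938), 8.652542114257812) [array([ 0.3913, -0.2519,  0.012 ]), array([ 0.6401, -0.2983,  0.012 ]), array([ 0.6172, -0.4653,  0.012 ]), array([ 0.3702, -0.4112,  0.012 ])] [ 0.5023 -0.3579  0.008 ]
black ((291.1660461425781, 213.97979736328125), (31.2269287109375, 24.501789093017578), 43.2642936706543) [ 0.4858 -0.0714  0.004 ] (278, 197, 31, 32) 116.0 [array([ 0.4894, -0.0213]), array([ 0.5361, -0.0636]), array([ 0.4823, -0.1215]), array([ 0.4365, -0.079 ])]
black ((230.02452087402344, 210.56414794921875), (33.88103485107422, 31.70917320251465), 87.51044464111328) [0.4916 0.0836 0.004 ] (214, 194, 33, 35) 761.0 [array([0.5325, 0.1272]), array([0.5376, 0.0465]), array([0.4513, 0.0406]), array([0.4463, 0.1201])]
tube rim [0.4796 0.3063 0.074 ]
bat [ 0.5682 -0.0769  0.042 ]
light [0.5653 0.0908 0.04  ]
funnel [ 0.7404 -0.1721  0.    ]
blue [ 0.5827 -0.1686  0.042 ]
```

View pics/tc.png

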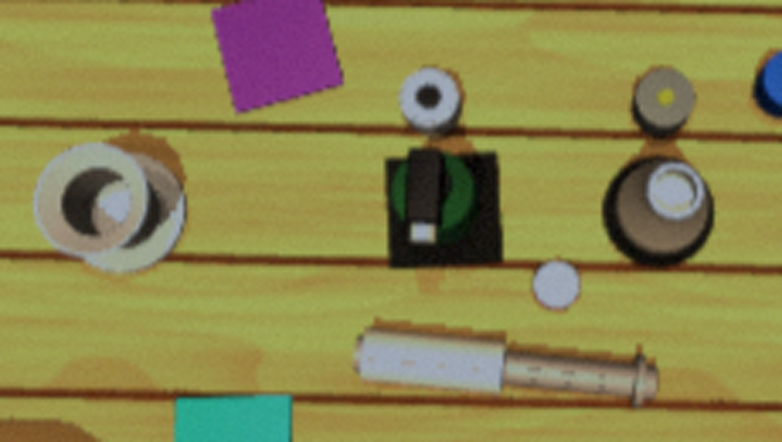

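View pics/sc.png

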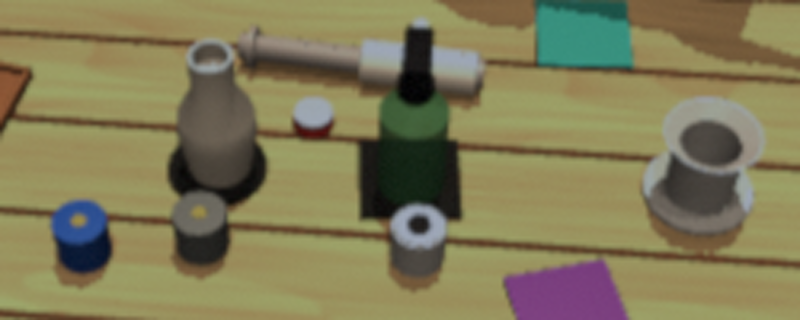

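Crops (top crop = 3.4x from (100,150), scene crop = 3.2x from (150,140)): in the top crop vase rim (676,190), round coaster (659,210), head of bottle (428,148)-(421,226), nozzle to (421,243), square coaster (444,210), tube rim (91,199), battery dot (666,97), button (428,96). In the scene crop: vase rim (211,57), dot (200,212), button (419,224), tube rim (713,138).

Run:
```python
from h import *
t=grab_frame("top"); s=grab_frame("scene")
T=lambda x,y:((x+.5)/3.4+99.5,(y+.5)/3.4+149.5)
S=lambda x,y:((x+.5)/3.2+149.5,(y+.5)/3.2+139.5)
for n,a,z,b in (("vase",(676,190),.134,(211,57)),("rcoaster",(659,210),.004,None),("headrear",(428,148),.154,None),("headfront",(421,226),.154,None),("nozzle",(421,243),.145,None),("sqcoaster",(444,210.3),.004,None),("tube",(91,199),.074,(713,138)),("bat",(666,97),.042,(200,212)),("light",(428,96),.044,(419,224))):
    print(n,plane(t,T(*a),z), (plane(s,S(*b),z),tri(t,T(*a),s,S(*b))) if b else "")
print([plane(t,T(*p),.004)[:2] for p in ((386,158),(497,152),(503,263),(390,268))])
im=s["color"]
m=cv2.inRange(im,(10,30,90),(75,100,220)); m[:,:55]=0;m[:,165:]=0;m[:145]=0;m[235:]=0
c=max(cv2.findContours(m,0,2)[0],key=cv2.contourArea);r=cv2.minAreaRect(c);b=cv2.approxPolyDP(c,6,True)[:,0];print(cv2.contourArea(c),[(list(p),plane(s,p,.012)) for p in b])
print(proj(t,(.5,-.36,.012)),sense()["ee_pos"])
```

```text
vase [ 0.4889 -0.0747  0.134 ] (array([ 0.4892, -0.0726,  0.134 ]), array([ 0.4889, -0.0737,  0.1337]))
rcoaster [ 0.4925 -0.0772  0.004 ] 
headrear [0.5095 0.0828 0.154 ] 
headfront [0.4605 0.0854 0.154 ] 
nozzle [0.4509 0.0859 0.145 ] 
sqcoaster [0.4892 0.083  0.004 ] 
tube [0.4837 0.3197 0.074 ] (array([0.4863, 0.3198, 0.074 ]), array([0.484 , 0.3206, 0.0714]))
bat [ 0.5703 -0.0782  0.042 ] (array([ 0.569 , -0.0763,  0.042 ]), array([ 0.5699, -0.0771,  0.0432]))
light [0.5672 0.0942 0.044 ] (array([0.5677, 0.0949, 0.044 ]), array([0.5673, 0.0946, 0.0434]))
[array([0.5278, 0.1277]), array([0.534 , 0.0446]), array([0.4508, 0.0381]), array([0.4456, 0.1214])]
4435.5 [([np.int32(105), np.int32(150)], array([ 0.3722, -0.4166,  0.012 ])), ([np.int32(89), np.int32(172)], array([ 0.4585, -0.4362,  0.012 ])), ([np.int32(68), np.int32(170)], array([ 0.4562, -0.4964,  0.012 ])), ([np.int32(89), np.int32(174)], array([ 0.4657, -0.4339,  0.012 ])), ([np.int32(72), np.int32(199)], array([ 0.555 , -0.4514,  0.012 ])), ([np.int32(58), np.int32(197)], array([ 0.5515, -0.4904,  0.012 ])), ([np.int32(70), np.int32(201)], array([ 0.5619, -0.4544,  0.012 ])), ([np.int32(60), np.int32(218)], array([ 0.6177, -0.4613,  0.012 ])), ([np.int32(119), np.int32(231)], array([ 0.644, -0.301,  0.012])), ([np.int32(159), np.int32(162)], array([ 0.4053, -0.2524,  0.012 ]))]
[405.9 210.2] [0.12754616 0.5605164  0.23101954]
```

Emit:
jog_arm([
  [1, 18, -32, 0, 0, 0, 0.0171],
  [1, 18, -32, 0, 0, 0, 0.0171],
  [1, 18, -32, 0, 0, 0, 0.0171],
  [1, 18, -32, 0, 0, 0, 0.0171],
  [1, 18, -32, 0, 0, 0, 0.0171],
  [1, 18, -32, 0, 0, 0, 0.0171],
  [1, 18, -32, 0, 0, 0, 0.0171],
  [1, 18, -32, 0, 0, 0, 0.0171],
  [1, 18, -32, 0, 0, 0, 0.0171],
  [1, 18, -32, 0, 0, 0, 0.0171],
])

```text
time_s: 1.13
ee_pos: [0.308, 0.2391, 0.2316]
eef_rot: [0.081, 3.14, 0.001]
force: [0.4, 1.0, -0.2]
grip_width: 0.999
finger_force: 0.0
```

Emit:
jog_arm([
  [1, 18, -32, 0, 0, 0, 0],
  [1, 18, -32, 0, 0, 0, 0],
  [1, 18, -32, 0, 0, 0, 0],
  [1, 18, -32, 0, 0, 0, 0],
  [1, 18, -32, 0, 0, 0, 0],
  [1, 18, -32, 0, 0, 0, 0],
  [1, 18, -32, 0, 0, 0, 0],
  [1, 18, -32, 0, 0, 0, 0],
  [1, 18, -32, 0, 0, 0, 0],
  [1, 18, -27, 0, 0, 0, 0],
])

```text
time_s: 1.97
ee_pos: [0.4882, -0.0767, 0.2314]
eef_rot: [0.085, 3.14, -0.001]
force: [0.5, -0.2, 0.0]
grip_width: 0.996
finger_force: 0.0
```

Emit:
jog_arm([
  [1, 0, 0, 0, 0, 0, 0],
  [1, 0, 0, 0, 0, 0, 0],
])

```text
time_s: 2.13
ee_pos: [0.4882, -0.0757, 0.2309]
eef_rot: [-0.087, -3.14, -0.001]
force: [-1.4, 0.3, 0.1]
grip_width: 1.001
finger_force: 0.0
```

Emit:
jog_arm([
  [1, 2, 1, -30, 0, 0, 0],
  [1, 0, 0, -35, 0, 0, 0],
  [1, 0, 0, -35, 0, 0, 0],
  [1, 0, 0, -20, 0, 0, 0],
  [1, 0, 0, -11, 0, 0, 0],
  [1, 0, 0, 0, 0, 0, 0],
  [0, 0, 0, 0, 0, 0, 0],
  [0, 0, 0, 0, 0, 0, 0],
  [0, 0, 0, 0, 0, 0, 0],
  [0, 0, 0, 0, 0, 0, 0],
])

```text
time_s: 2.97
ee_pos: [0.4904, -0.0733, 0.1016]
eef_rot: [0.082, 3.138, -0.001]
force: [-0.4, 0.2, 1.0]
grip_width: 0.455
finger_force: 0.0
```

Emit:
jog_arm([
  [0, 0, 0, 0, 0, 0, 0],
  [0, 0, 0, 0, 0, 0, 0],
  [0, 0, 0, 0, 0, 0, 0],
  [0, 0, 0, 0, 0, 0, 0],
])

```text
time_s: 3.3
ee_pos: [0.4905, -0.0733, 0.1017]
eef_rot: [0.083, 3.138, 0.0]
force: [-0.9, 1.7, 5.6]
grip_width: 0.409
finger_force: 59.4
```

Emit:
jog_arm([
  [0, 0, 0, 5, 0, 0, 0],
  [0, 0, 0, 15, 0, 0, 0],
  [0, 0, 0, 25, 0, 0, 0],
  [0, 0, 0, 25, 0, 0, 0],
  [0, 3, -12, 10, 0, 0, 0],
  [0, 6, -24, 0, 0, 0, 0],
  [0, 8, -30, 0, 0, 0, 0],
  [0, 8, -30, 0, 0, 0, 0],
  [0, 8, -30, 0, 0, 0, 0],
  [0, 8, -30, 0, 0, 0, 0],
])

```text
time_s: 4.13
ee_pos: [0.5303, -0.2305, 0.1801]
eef_rot: [-0.083, -3.139, -0.001]
force: [0.7, 0.1, -3.4]
grip_width: 0.404
finger_force: 60.2
```

Emit:
jog_arm([
  [0, 8, -30, 0, 0, 0, 0],
  [0, 8, -30, 0, 0, 0, 0],
  [0, 8, -30, 0, 0, 0, 0],
  [0, 6, -28, 0, 0, 0, 0],
  [0, 2, -15, 0, 0, 0, 0],
  [0, 1, -7, 0, 0, 0, 0],
  [0, 0, 0, 0, 0, 0, 0],
  [0, 0, 0, 0, 0, 0, 0],
])

```text
time_s: 4.8
ee_pos: [0.563, -0.3678, 0.1799]
eef_rot: [-0.083, -3.139, -0.004]
force: [0.2, 0.1, -4.0]
grip_width: 0.407
finger_force: 60.4
```

Lower to 0.104 and release, then rise.

Emit:
jog_arm([
  [0, 0, 0, -25, 0, 0, 0],
  [0, 0, 0, -25, 0, 0, 0],
  [0, 0, 0, -15, 0, 0, 0],
  [0, 0, 0, -6, 0, 0, 0],
  [0, 0, 0, -4, 0, 0, 0],
  [0, 0, 0, -1.5, 0, 0, 0],
  [0, 0, 0, 0, 0, 0, 0],
  [0, 0, 0, 0, 0, 0, 0],
])

```text
time_s: 5.47
ee_pos: [0.5644, -0.3695, 0.1052]
eef_rot: [0.082, 3.139, -0.002]
force: [0.2, 0.6, -3.1]
grip_width: 0.405
finger_force: 60.4
```

Emit:
jog_arm([
  [0, 0, 0, -1, 0, 0, 0],
  [0, 0, 0, -0.5, 0, 0, 0],
  [0, 0, 0, 0, 0, 0, 0],
])

```text
time_s: 5.72
ee_pos: [0.5638, -0.3695, 0.1029]
eef_rot: [0.083, 3.14, -0.001]
force: [0.2, 0.4, -2.5]
grip_width: 0.401
finger_force: 60.5
```

Emit:
jog_arm([
  [0, 0, 0, -0.7, 0, 0, 0],
  [0, 0, 0, 0, 0, 0, 0],
  [0.5, 0, 0, 0, 0, 0, 0],
  [0.6, 0, 0, 0, 0, 0, 0],
  [0.9, 0, 0, 0, 0, 0, 0],
  [0.9, 0, 0, 0, 0, 0, 0],
  [0.9, 0, 0, 15, 0, 0, 0],
  [0.9, 0, 0, 30, 0, 0, 0],
  [0.9, 0, 0, 40, 0, 0, 0],
  [0.9, 0, 0, 40, 0, 0, 0],
])

```text
time_s: 6.55
ee_pos: [0.563, -0.3689, 0.2268]
eef_rot: [-0.083, -3.138, -0.003]
force: [0.8, -1.1, 0.3]
grip_width: 0.899
finger_force: 0.0
```

Run:
```python
from h import *
t=grab_frame("top"); s=grab_frame("scene")
T=t["color"]
m=cv2.inRange(T,(0,0,0),(45,45,45)); m[:185]=0; m[240:]=0; m[:,:205]=0;m[:,320:]=0
for c in cv2.findContours(m,0,2)[0]:
    if cv2.contourArea(c)>60:
        r=cv2.minEnclosingCircle(c);M=cv2.moments(c);print(r,cv2.contourArea(c),plane(t,r[0],.004),plane(t,(M["m10"]/M["m00"],M["m01"]/M["m00"]),.004))
m=cv2.inRange(s["color"],(0,0,0),(45,45,45)); m[:150]=0; m[215:]=0; m[:,:190]=0;m[:,245:]=0
for c in cv2.findContours(m,0,2)[0]:
    if cv2.contourArea(c)>60:
        e=cv2.fitEllipse(c); print(e,plane(s,e[0],.004))
v=np.vstack([cv2.resize(T[150:280,200:460],None,fx=2.3,fy=2.3,interpolation=2),cv2.resize(s["color"][100:230,50:310],None,fx=2.3,fy=2.3,interpolation=2)])
cv2.imwrite("pics/a.png",v);print(v.shape)
```

```text
((293.1182556152344, 212.22430419921875), 16.036848068237305) 747.5 [ 0.4904 -0.0763  0.004 ] [ 0.4908 -0.0766  0.004 ]
((230.03219604492188, 211.9978485107422), 21.23758316040039) 642.5 [0.4879 0.0835 0.004 ] [0.4867 0.0802 0.004 ]
((217.71087646484375, 191.7090301513672), (21.593795776367188, 29.621627807617188), 88.72428894042969) [ 0.4914 -0.0755  0.004 ]
(598, 598, 3)
```

View pics/a.png

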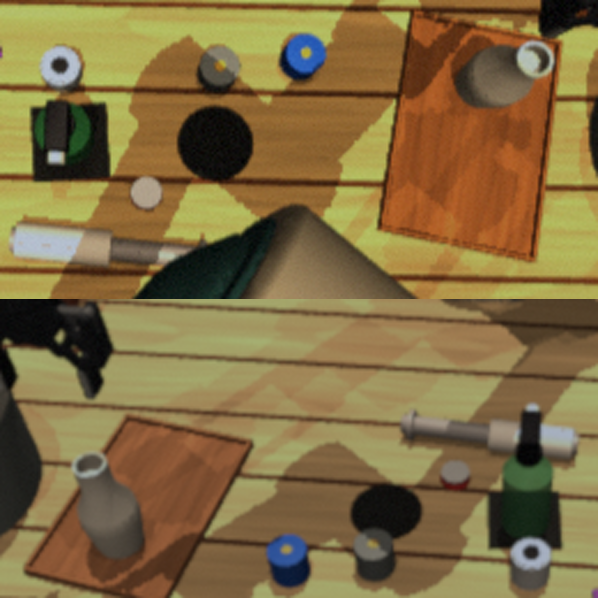

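Emit:
jog_arm([
  [1, -6, 30, 0, 0, 0, 0],
  [1, -6, 38, 0, 0, 0, 0],
  [1, -6, 38, 0, 0, 0, 0],
  [1, -6, 38, 0, 0, 0, 0],
  [1, -6, 38, 0, 0, 0, 0],
  [1, -6, 38, 0, 0, 0, 0],
  [1, -6, 38, 0, 0, 0, 0],
  [1, -6, 38, 0, 0, 0, 0],
  [1, -6, 38, 0, 0, 0, 0],
  [1, -6, 38, 0, 0, 0, 0],
])

```text
time_s: 7.48
ee_pos: [0.5029, 0.0044, 0.2264]
eef_rot: [0.084, 3.14, 0.0]
force: [0.6, -0.1, -0.6]
grip_width: 0.999
finger_force: 0.0
```

Emit:
jog_arm([
  [1, -6, 38, 0, 0, 0, 0],
  [1, -6, 38, 0, 0, 0, 0],
  [1, 0, 5, 0, 0, 0, 0],
  [1, 0, 0, 0, 0, 0, 0],
  [1, 0, 0, 0, 0, 0, 0],
])

```text
time_s: 7.9
ee_pos: [0.4917, 0.0834, 0.2264]
eef_rot: [0.081, 3.14, -0.002]
force: [0.7, 0.5, -0.6]
grip_width: 1.0
finger_force: 0.0
```

Vase stands upright on the tray's far half; the round coaster is clear, centre near (0.491,-0.076). Descending on the bottle head.

Emit:
jog_arm([
  [1, 0, 0, -25, 0, 0, 0],
  [1, 0, 0, -30, 0, 0, 0],
  [1, 0, 0, -25, 0, 0, 0],
  [1, 0, 0, -12, 0, 0, 0],
  [1, 0, 0, -5, 0, 0, 0],
  [1, 0, 0, 0, 0, 0, 0],
  [0.4, 0, 0, 0, 0, 0, 0],
  [0.3, 0, 0, 0, 0, 0, 0],
  [0, 0, 0, 0, 0, 0, 0],
  [0, 0, 0, 0, 0, 0, 0],
])

```text
time_s: 8.73
ee_pos: [0.4923, 0.0836, 0.1306]
eef_rot: [0.083, 3.138, 0.0]
force: [0.2, 0.2, 0.4]
grip_width: 0.456
finger_force: 0.0
```

Emit:
jog_arm([
  [0, 0, 0, 0, 0, 0, 0],
  [0, 0, 0, 0, 0, 0, 0],
  [0, 0, 0, 0, 0, 0, 0],
  [0, 0, 0, 0, 0, 0, 0],
])

```text
time_s: 9.07
ee_pos: [0.4924, 0.0841, 0.1304]
eef_rot: [0.083, 3.139, 0.001]
force: [0.7, 0.4, 4.7]
grip_width: 0.248
finger_force: 58.7
```

Emit:
jog_arm([
  [0, 0, 0, 5, 0, 0, 0],
  [0, 0, 0, 15, 0, 0, 0],
  [0, 0, 0, 25, 0, 0, 0],
  [0, 0, 0, 25, 0, 0, 0],
  [0, -1, -10, 5, 0, 0, 0],
  [0, -3, -20, 0, 0, 0, 0],
  [0, -3, -30, 0, 0, 0, 0],
  [0, -3, -36, 0, 0, 0, 0],
  [0, -3, -36, 0, 0, 0, 0],
  [0, -3, -36, 0, 0, 0, 0],
])

```text
time_s: 9.9
ee_pos: [0.474, -0.0861, 0.2035]
eef_rot: [-0.081, -3.138, 0.0]
force: [1.6, 0.1, -2.1]
grip_width: 0.246
finger_force: 58.2
```

Emit:
jog_arm([
  [0, -3, -36, 0, 0, 0, 0],
  [0, -3, -36, 0, 0, 0, 0],
  [0, -3, -36, 0, 0, 0, 0],
  [0, -4, -36, 0, 0, 0, 0],
  [0, -4, -36, 0, 0, 0, 0],
  [0, -4, -36, 0, 0, 0, 0],
  [0, -4, -28, 0, 0, 0, 0],
  [0, -3, -16, 0, 0, 0, 0],
  [0, -1, -3, 0, 0, 0, 0],
  [0, 0, 0, 0, 0, 0, 0],
])

```text
time_s: 10.73
ee_pos: [0.4455, -0.3474, 0.2035]
eef_rot: [-0.086, -3.138, -0.004]
force: [0.3, 1.1, -1.7]
grip_width: 0.247
finger_force: 58.3
```

Emit:
jog_arm([
  [0, 0, 0, -20, 0, 0, 0],
  [0, 0, 0, -25, 0, 0, 0],
  [0, 0, 0, -15, 0, 0, 0],
  [0, 0, 0, -8, 0, 0, 0],
  [0, 0, 0, -3, 0, 0, 0],
  [0, 0, 0, 0, 0, 0, 0],
  [0, 0, 0, 0, 0, 0, 0],
])

```text
time_s: 11.32
ee_pos: [0.4473, -0.347, 0.1345]
eef_rot: [0.082, 3.139, -0.001]
force: [-0.3, 0.2, -2.1]
grip_width: 0.245
finger_force: 58.3
```

Floor contact expected at TCP z≈0.1314.

Emit:
jog_arm([
  [0, 0, 0, -1.5, 0, 0, 0],
  [0, 0, 0, -1, 0, 0, 0],
  [0, 0, 0, 0, 0, 0, 0],
])

```text
time_s: 11.57
ee_pos: [0.4468, -0.3475, 0.1316]
eef_rot: [0.083, 3.14, -0.001]
force: [-0.1, 0.4, -1.3]
grip_width: 0.245
finger_force: 58.3
```

Emit:
jog_arm([
  [0, 0, 0, -0.7, 0, 0, 0],
  [0, 0, 0, 0, 0, 0, 0],
  [0.35, 0, 0, 0, 0, 0, 0],
  [0.5, 0, 0, 0, 0, 0, 0],
  [0.9, 0, 0, 0, 0, 0, 0],
  [0.9, 0, 0, 0, 0, 0, 0],
  [0.9, 0, 0, 15, 0, 0, 0],
  [0.9, 0, 0, 30, 0, 0, 0],
  [0.9, 0, 0, 30, 0, 0, 0],
])

```text
time_s: 12.32
ee_pos: [0.4459, -0.3466, 0.2049]
eef_rot: [-0.083, -3.138, -0.004]
force: [0.4, 0.2, 0.1]
grip_width: 0.905
finger_force: 0.0
```

Emit:
jog_arm([
  [0.75, 14, 28, 0, 0, 0, 0],
  [0.75, 16, 36, 0, 0, 0, 0],
  [0.75, 16, 36, 0, 0, 0, 0],
  [0.75, 16, 36, 0, 0, 0, 0],
  [0.75, 16, 36, 0, 0, 0, 0],
  [0.75, 16, 36, 0, 0, 0, 0],
  [0.75, 16, 34, 0, 0, 0, 0],
  [0.75, 14, 28, 0, 0, 0, 0],
  [0.75, 0, 0, 0, 0, 0, 0],
  [0.75, 0, 0, 0, 0, 0, 0],
])

```text
time_s: 13.15
ee_pos: [0.571, -0.0759, 0.2052]
eef_rot: [-0.078, -3.14, 0.0]
force: [-0.0, -0.3, 0.7]
grip_width: 0.749
finger_force: 0.0
```

Run:
```python
from h import *
s=grab_frame("scene"); t=grab_frame("top"); print(sense()["ee_pos"])
c=lambda f,p:cv2.resize(f["color"][p[1]:p[1]+130,p[0]:p[0]+260],None,fx=2.3,fy=2.3,interpolation=2)
cv2.imwrite("pics/b.png",np.vstack([c(s,(50,100)),c(t,(200,130))]))
```

```text
[ 0.57023796 -0.07785564  0.20517839]
```

View pics/b.png

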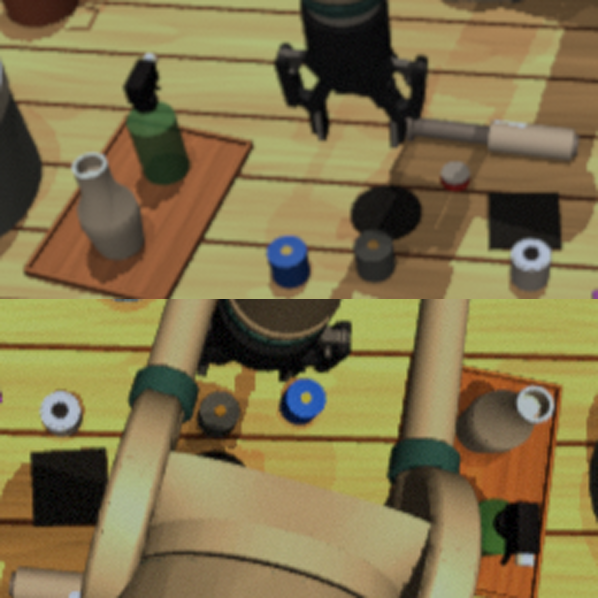

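Vase and bottle both stand on the tray; battery undisturbed. Descend on the battery.

Emit:
jog_arm([
  [0.75, 0, -0.5, -30, 0, 0, 0],
  [0.75, 0, 0, -40, 0, 0, 0],
  [0.75, 0, 0, -40, 0, 0, 0],
  [0.75, 0, 0, -40, 0, 0, 0],
  [0.75, 0, 0, -25, 0, 0, 0],
  [0.75, 0, 0, -12, 0, 0, 0],
  [0.75, 0, 0, -4, 0, 0, 0],
  [0.75, 0, 0, 0, 0, 0, 0],
  [0.4, 0, 0, 0, 0, 0, 0],
  [0.3, 0, 0, 0, 0, 0, 0],
])

```text
time_s: 14.08
ee_pos: [0.5719, -0.0786, 0.0163]
eef_rot: [0.084, 3.137, -0.001]
force: [0.3, 0.5, 1.6]
grip_width: 0.496
finger_force: 61.1
```

Emit:
jog_arm([
  [0, 0, 0, 0, 0, 0, 0],
  [0, 0, 0, 0, 0, 0, 0],
  [0, 0, 0, 0, 0, 0, 0],
  [0, 0, 0, 0, 0, 0, 0],
])

```text
time_s: 14.42
ee_pos: [0.572, -0.0785, 0.0163]
eef_rot: [0.082, 3.137, -0.002]
force: [-0.3, -1.5, 6.7]
grip_width: 0.494
finger_force: 61.2
```

Emit:
jog_arm([
  [0, 0, 0, 8, 0, 0, 0],
  [0, 0, 0, 30, 0, 0, 0],
  [0, 0, 0, 40, 0, 0, 0],
  [0, 0, 10, 32, 0, 0, 0],
  [0, -4, 24, 0, 0, 0, 0],
  [0, -8, 36, 0, 0, 0, 0],
  [0, -8, 36, 0, 0, 0, 0],
  [0, -8, 36, 0, 0, 0, 0],
  [0, -8, 36, 0, 0, 0, 0],
  [0, -8, 36, 0, 0, 0, 0],
])

```text
time_s: 15.25
ee_pos: [0.5256, 0.1378, 0.1249]
eef_rot: [0.083, 3.14, 0.0]
force: [1.0, 0.1, -0.2]
grip_width: 0.495
finger_force: 61.1
```

Emit:
jog_arm([
  [0, -8, 36, 0, 0, 0, 0],
  [0, -8, 36, 0, 0, 0, 0],
  [0, -8, 36, 0, 0, 0, 0],
  [0, -8, 36, 0, 0, 0, 0],
  [0, -6, 26, 0, 0, 0, 0],
  [0, -4, 14, 0, 0, 0, 0],
  [0, 0, 0, 0, 0, 0, 0],
  [0, 0, 0, 0, 0, 0, 0],
])

```text
time_s: 15.92
ee_pos: [0.4842, 0.32, 0.1244]
eef_rot: [-0.08, -3.14, 0.002]
force: [1.0, -0.1, -0.9]
grip_width: 0.493
finger_force: 61.2
```

Run:
```python
from h import *
s=grab_frame("scene"); t=grab_frame("top"); print(sense()["ee_pos"])
c=lambda f,p:cv2.resize(f["color"][p[1]:p[1]+100,p[0]:p[0]+200],None,fx=3,fy=3,interpolation=2)
cv2.imwrite("pics/c.png",np.vstack([c(s,(270,130)),c(t,(60,160))]))
m=cv2.inRange(s["color"],(0,0,0),(45,45,45)); m[:175]=0; m[212:]=0; m[:,:255]=0;m[:,305:]=0
m2=cv2.inRange(t["color"],(0,0,0),(45,45,45)); m2[:185]=0; m2[235:]=0; m2[:,:205]=0;m2[:,260:]=0
for f,k in((s,m),(t,m2)):
  c=max(cv2.findContours(k,0,2)[0],key=cv2.contourArea);r=cv2.minAreaRect(c);M=cv2.moments(c);q=cv2.approxPolyDP(c,4,True)[:,0]
  print(cv2.contourArea(c),plane(f,(M["m10"]/M["m00"],M["m01"]/M["m00"]),.004),[plane(f,p,.004)[:2] for p in q])
```

```text
[0.48472096 0.31883579 0.12439382]
583.0 [0.4877 0.0832 0.004 ] [array([0.4542, 0.0428]), array([0.5322, 0.0514]), array([0.5128, 0.0841]), array([0.526 , 0.1238]), array([0.4478, 0.1182])]
941.5 [0.4883 0.0837 0.004 ] [array([0.523 , 0.1254]), array([0.4468, 0.1199]), array([0.4533, 0.0422]), array([0.5297, 0.0492])]
```

View pics/c.png

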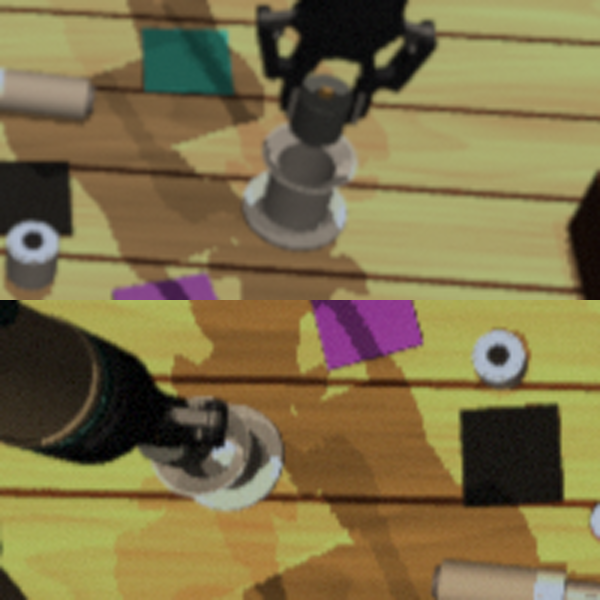

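Run:
```python
from h import *
s=grab_frame("scene")
S=lambda x,y:((x+.5)/3+269.5,(y+.5)/3+129.5)
print(plane(s,S(326,91),.150),plane(s,S(310,155),.074), proj(s,(.4845,.32,.15)))
```

```text
[0.4797 0.3198 0.15  ] [0.4814 0.3215 0.074 ] [378.6 161.5]
```

Emit:
jog_arm([
  [0, 0.5, 0.5, -15, 0, 0, 0],
  [0, 0, 0, -15, 0, 0, 0],
  [0, 0, 0, -8, 0, 0, 0],
  [0, 0, 0, -5, 0, 0, 0],
  [0, 0, 0, -3, 0, 0, 0],
  [0, 0, 0, -2, 0, 0, 0],
  [0, 0, 0, 0, 0, 0, 0],
])

```text
time_s: 16.65
ee_pos: [0.4854, 0.3205, 0.0765]
eef_rot: [0.084, 3.14, 0.0]
force: [0.0, -0.0, -1.1]
grip_width: 0.494
finger_force: 61.2
```

No contact; bottom is just at the bore. Release.

Emit:
jog_arm([
  [0, 0, 0, -1.5, 0, 0, 0],
  [0, 0, 0, 0, 0, 0, 0],
  [0.55, 0, 0, 0, 0, 0, 0],
  [0.6, 0, 0, 0, 0, 0, 0],
  [0.7, 0, 0, 0, 0, 0, 0],
  [0.75, 0, 0, 0, 0, 0, 0],
  [0.75, 0, 0, 10, 0, 0, 0],
  [0.75, 0, 0, 30, 0, 0, 0],
  [0.75, 0, 0, 30, 0, 0, 0],
  [0.75, 0, 0, 0, 0, 0, 0],
])

```text
time_s: 17.48
ee_pos: [0.4888, 0.3226, 0.1516]
eef_rot: [0.082, 3.13, 0.009]
force: [1.6, 0.6, 0.9]
grip_width: 0.75
finger_force: 0.0
```

Emit:
jog_arm([
  [0.75, 8, -22, 0, 0, 0, 0],
  [0.75, 12, -34, 0, 0, 0, 0],
  [0.75, 12, -34, 0, 0, 0, 0],
  [0.75, 12, -34, 0, 0, 0, 0],
  [0.75, 12, -34, 0, 0, 0, 0],
  [0.75, 12, -34, 0, 0, 0, 0],
  [0.75, 12, -34, 0, 0, 0, 0],
  [0.75, 3, 0, 0, 0, 0, 0],
  [0.75, 0, 0, 0, 0, 0, 0],
])

```text
time_s: 18.23
ee_pos: [0.5694, 0.0929, 0.1454]
eef_rot: [0.089, 3.139, 0.0]
force: [0.6, -0.1, -0.3]
grip_width: 0.752
finger_force: 0.0
```

Run:
```python
from h import *
s=grab_frame("scene"); t=grab_frame("top"); print(sense()["ee_pos"])
c=lambda f,p:cv2.resize(f["color"][p[1]:p[1]+100,p[0]:p[0]+200],None,fx=3,fy=3,interpolation=2)
cv2.imwrite("pics/d.png",np.vstack([c(s,(250,150)),c(t,(60,160))]))
```

```text
[0.56787035 0.09510777 0.14514446]
```

View pics/d.png

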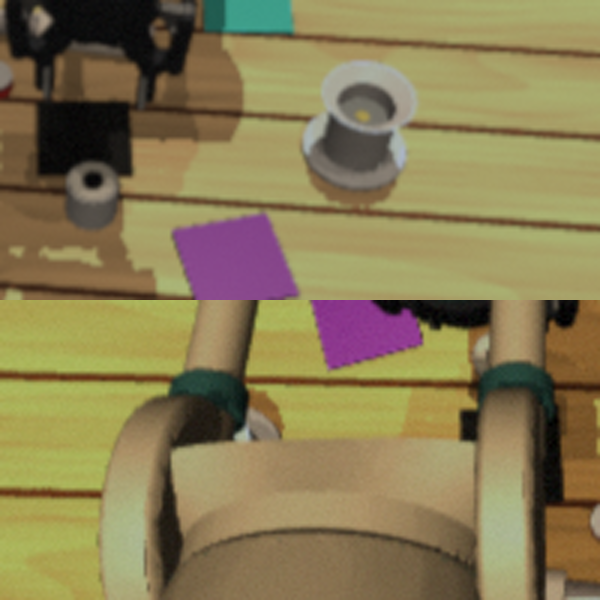

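The brass dot is visible down in the bore at (362,115): battery is in. Now grasp the light.

Emit:
jog_arm([
  [0.75, 0, 0, -25, 0, 0, 0],
  [0.75, 0, 0, -35, 0, 0, 0],
  [0.75, 0, 0, -35, 0, 0, 0],
  [0.75, 0, 0, -20, 0, 0, 0],
  [0.75, 0, 0, -10, 0, 0, 0],
  [0.75, 0, 0, -4, 0, 0, 0],
  [0.75, 0, 0, 0, 0, 0, 0],
  [0.4, 0, 0, 0, 0, 0, 0],
  [0.3, 0, 0, 0, 0, 0, 0],
  [0, 0, 0, 0, 0, 0, 0],
])

```text
time_s: 19.17
ee_pos: [0.5697, 0.0951, 0.018]
eef_rot: [0.083, 3.136, 0.001]
force: [-0.1, 1.4, 3.9]
grip_width: 0.497
finger_force: 60.8
```

Emit:
jog_arm([
  [0, 0, 0, 0, 0, 0, 0],
  [0, 0, 0, 0, 0, 0, 0],
  [0, 0, 0, 0, 0, 0, 0],
  [0, 0, 0, 0, 0, 0, 0],
])

```text
time_s: 19.5
ee_pos: [0.5697, 0.0951, 0.0179]
eef_rot: [0.083, 3.136, 0.001]
force: [-0.0, 0.7, 5.9]
grip_width: 0.499
finger_force: 61.0
```

Run:
```python
from h import *
s=grab_frame("scene");print(proj(s,(.4845,.32,.048)),proj(s,(.4845,.32,.060)),plane(s,(370.3,188),.048))
```

```text
[370.5 188.9] [371.4 185.8] [0.4817 0.3196 0.048 ]
```

Emit:
jog_arm([
  [0, 0, 0, 8, 0, 0, 0],
  [0, 0, 0, 30, 0, 0, 0],
  [0, 0, 0, 40, 0, 0, 0],
  [0, 0, 0, 29, 0, 0, 0],
  [0, -6, 16, 0, 0, 0, 0],
  [0, -12, 32, 0, 0, 0, 0],
  [0, -13, 34, 0, 0, 0, 0],
  [0, -13, 34, 0, 0, 0, 0],
  [0, -13, 34, 0, 0, 0, 0],
  [0, -12, 34, 0, 0, 0, 0],
])

```text
time_s: 20.38
ee_pos: [0.498, 0.2797, 0.1236]
eef_rot: [0.084, 3.14, 0.0]
force: [1.4, 0.8, -1.1]
grip_width: 0.493
finger_force: 61.0
```

Emit:
jog_arm([
  [0, -10, 26, 0, 0, 0, 0],
  [0, -5, 15, 0, 0, 0, 0],
  [0, 0, 0, 0, 0, 0, 0],
  [0, 0, 0, 0, 0, 0, 0],
])

```text
time_s: 20.72
ee_pos: [0.4837, 0.32, 0.1233]
eef_rot: [0.08, 3.14, -0.001]
force: [0.6, -0.3, -0.8]
grip_width: 0.492
finger_force: 61.1
```

Emit:
jog_arm([
  [0, 0, 0, -15, 0, 0, 0],
  [0, 0, 0, -15, 0, 0, 0],
  [0, 0, 0, -7, 0, 0, 0],
  [0, 0, 0, -4, 0, 0, 0],
  [0, 0, 0, -3, 0, 0, 0],
  [0, 0, 0, 0, 0, 0, 0],
])

```text
time_s: 21.22
ee_pos: [0.4848, 0.3188, 0.0798]
eef_rot: [0.084, 3.14, -0.001]
force: [-0.4, -1.5, 1.7]
grip_width: 0.495
finger_force: 61.4
```

Emit:
jog_arm([
  [0, 1, 1.5, 0, 0, 0, 0],
  [0, 0, 0, -1.5, 0, 0, 0],
  [0, 0, 0, -1, 0, 0, 0],
  [0, 0, 0, 0, 0, 0, 0],
])

```text
time_s: 21.55
ee_pos: [0.485, 0.3211, 0.076]
eef_rot: [-0.083, -3.14, 0.0]
force: [0.8, 0.0, -0.9]
grip_width: 0.495
finger_force: 61.0
```

Free of contact. Release.

Emit:
jog_arm([
  [0, 0, 0, -1, 0, 0, 0],
  [0, 0, 0, 0, 0, 0, 0],
  [0.54, 0, 0, 0, 0, 0, 0],
  [0.58, 0, 0, 0, 0, 0, 0],
  [0.64, 0, 0, 2, 0, 0, 0],
  [0.7, 0, 0, 5, 0, 0, 0],
  [0.75, 0, 0, 10, 0, 0, 0],
  [0.75, 0, 0, 25, 0, 0, 0],
  [0.75, 0, 0, 35, 0, 0, 0],
  [0.75, 0, 0, 40, 0, 0, 0],
])

```text
time_s: 22.38
ee_pos: [0.484, 0.3207, 0.1931]
eef_rot: [-0.083, -3.138, 0.002]
force: [1.0, 0.9, 1.1]
grip_width: 0.748
finger_force: 0.0
```

Emit:
jog_arm([
  [0.9, 0, -22, 15, 0, 0, 0],
  [0.9, -2, -40, 0, 0, 0, 0],
  [0.9, -2, -40, 0, 0, 0, 0],
  [0.9, -2, -40, 0, 0, 0, 0],
  [0.9, -2, -40, 0, 0, 0, 0],
  [0.9, -2, -40, 0, 0, 0, 0],
  [0.9, -2, -40, 0, 0, 0, 0],
  [0.9, -2, -40, 0, 0, 0, 0],
  [0.9, -2, -40, 0, 0, 0, 0],
  [0.9, -2, -40, 0, 0, 0, 0],
])

```text
time_s: 23.22
ee_pos: [0.4669, -0.0627, 0.2088]
eef_rot: [0.083, 3.138, -0.001]
force: [1.0, -0.2, -0.4]
grip_width: 0.899
finger_force: 0.0
```

Run:
```python
from h import *
s=grab_frame("scene"); t=grab_frame("top"); print(sense()["ee_pos"])
c=lambda f,p:cv2.resize(f["color"][p[1]:p[1]+100,p[0]:p[0]+200],None,fx=3,fy=3,interpolation=2)
cv2.imwrite("pics/e.png",np.vstack([c(s,(250,150)),c(t,(60,160))]))
p=proj(s,(.4845,.32,.092)); print((p-[250,150])*3)
p=proj(t,(.4845,.32,.092)); print((p-[60,160])*3)
```

```text
[ 0.46739412 -0.06649103  0.2087181 ]
[371.7  82.5]
[190.2 140.4]
```

View pics/e.png

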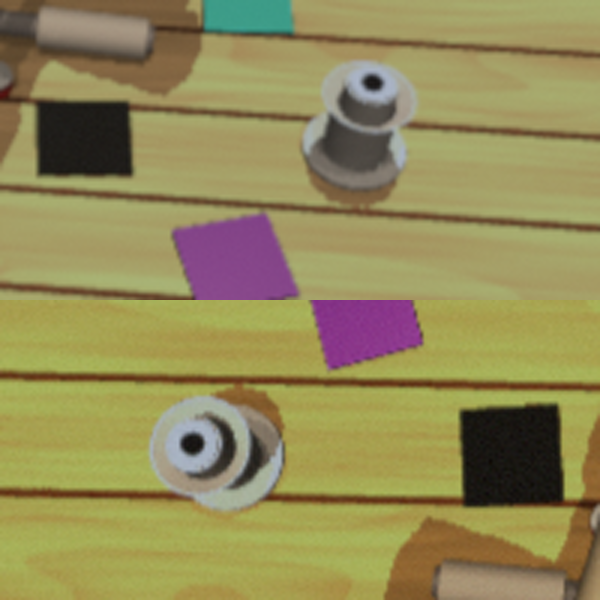

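The light is seated: button at (372,82), exactly where predicted for full depth. Back to the bottle.

Emit:
jog_arm([
  [0.9, -2, -36, 0, 0, 0, 0],
  [0.9, -3, -36, 0, 0, 0, 0],
  [0.9, -3, -36, 0, 0, 0, 0],
  [0.9, -3, -36, 0, 0, 0, 0],
  [0.9, -3, -36, 0, 0, 0, 0],
  [0.9, -3, -36, 0, 0, 0, 0],
  [0.9, -2, -36, 0, 0, 0, 0],
  [0.9, -1, -28, 0, 0, 0, 0],
  [0.9, 0, 0, 0, 0, 0, 0],
  [0.9, 0, 0, 0, 0, 0, 0],
])

```text
time_s: 24.15
ee_pos: [0.4474, -0.3415, 0.2078]
eef_rot: [0.086, 3.14, 0.001]
force: [-0.0, 0.5, -0.3]
grip_width: 0.898
finger_force: 0.0
```

Run:
```python
from h import *
import time
print(np.mean([ (grab_frame("top"),sense()["ee_pos"])[1] for _ in range(6)],0))
```

```text
[ 0.4473585  -0.33940696  0.20779208]
```

Emit:
jog_arm([
  [0.9, 0, -7.5, -10, 0, 0, 0],
  [0.9, 0, 0, -25, 0, 0, 0],
  [0.9, 0, 0, -25, 0, 0, 0],
  [0.9, 0, 0, -11, 0, 0, 0],
  [0.9, 0, 0, -5, 0, 0, 0],
  [0.9, 0, 0, 0, 0, 0, 0],
  [0.4, 0, 0, 0, 0, 0, 0],
  [0.3, 0, 0, 0, 0, 0, 0],
  [0.1, 0, 0, 0, 0, 0, 0],
  [0, 0, 0, 0, 0, 0, 0],
])

```text
time_s: 25.28
ee_pos: [0.4476, -0.3487, 0.1324]
eef_rot: [0.083, 3.139, -0.002]
force: [1.4, -0.5, 0.1]
grip_width: 0.335
finger_force: 0.0
```

Emit:
jog_arm([
  [0, 0, 0, 0, 0, 0, 0],
  [0, 0, 0, 0, 0, 0, 0],
  [0, 0, 0, 0, 0, 0, 0],
  [0, 0, 0, 0, 0, 0, 0],
])

```text
time_s: 25.62
ee_pos: [0.4476, -0.3483, 0.1323]
eef_rot: [0.083, 3.139, -0.0]
force: [0.6, 1.2, 6.3]
grip_width: 0.243
finger_force: 59.6
```

Run:
```python
from h import *
print(np.mean([ (grab_frame("top"),sense()["ee_pos"])[1] for _ in range(6)],0))
```

```text
[ 0.44757098 -0.34826324  0.13235376]
```

Emit:
jog_arm([
  [0, 0, 0, 5, 0, 0, 0],
  [0, 0, 0, 15, 0, 0, 0],
  [0, 0, 0, 25, 0, 0, 0],
  [0, 0, 0, 25, 0, 0, 0],
  [0, 2, 15, 0, 0, 0, 0],
  [0, 3, 30, 0, 0, 0, 0],
  [0, 3, 36, 0, 0, 0, 0],
  [0, 4, 36, 0, 0, 0, 0],
  [0, 4, 36, 0, 0, 0, 0],
  [0, 4, 36, 0, 0, 0, 0],
])

```text
time_s: 26.75
ee_pos: [0.466, -0.1569, 0.2002]
eef_rot: [-0.084, -3.139, -0.002]
force: [0.7, 0.7, -1.9]
grip_width: 0.242
finger_force: 59.1
```

Emit:
jog_arm([
  [0, 4, 36, 0, 0, 0, 0],
  [0, 4, 36, 0, 0, 0, 0],
  [0, 4, 36, 0, 0, 0, 0],
  [0, 4, 36, 0, 0, 0, 0],
  [0, 3, 36, 0, 0, 0, 0],
  [0, 3, 34, 0, 0, 0, 0],
  [0, 1, 20, 0, 0, 0, 0],
  [0, 0, 9, 0, 0, 0, 0],
  [0, 0, 0, 0, 0, 0, 0],
  [0, 0, 0, 0, 0, 0, 0],
])

```text
time_s: 27.58
ee_pos: [0.4894, 0.0835, 0.2007]
eef_rot: [-0.081, -3.139, 0.002]
force: [-0.2, 0.0, -2.7]
grip_width: 0.246
finger_force: 59.2
```

Run:
```python
from h import *
print(np.mean([ (grab_frame("top"),sense()["ee_pos"])[1] for _ in range(6)],0),sense()["grip_width"])
```

```text
[0.48995803 0.08255381 0.20119008] 0.24648284189143285
```

Emit:
jog_arm([
  [0, 0, 1, -20, 0, 0, 0],
  [0, 0, 0, -25, 0, 0, 0],
  [0, 0, 0, -14, 0, 0, 0],
  [0, 0, 0, -6, 0, 0, 0],
  [0, 0, 0, -3, 0, 0, 0],
  [0, 0, 0, -1, 0, 0, 0],
  [0, 0, 0, 0, 0, 0, 0],
  [0, 0, 0, 0, 0, 0, 0],
])

```text
time_s: 28.55
ee_pos: [0.491, 0.0846, 0.1334]
eef_rot: [0.083, 3.138, 0.0]
force: [1.1, 0.8, -1.6]
grip_width: 0.243
finger_force: 59.1
```

Run:
```python
from h import *
print(np.mean([ (grab_frame("scene"),sense()["ee_pos"])[1] for _ in range(6)],0),sense()["force"])
```

```text
[0.49061122 0.08471654 0.13310814] [-0.20009534 -0.50517325 -1.75745831]
```

Emit:
jog_arm([
  [0, -0.6, -0.7, -1.2, 0, 0, 0],
  [0, 0, 0, -0.4, 0, 0, 0],
  [0, 0, 0, 0, 0, 0, 0],
  [0.35, 0, 0, 0, 0, 0, 0],
  [0.5, 0, 0, 0, 0, 0, 0],
  [0.9, 0, 0, 0, 0, 0, 0],
  [0.9, 0, 0, 0, 0, 0, 0],
  [0.9, 0, 0, 20, 0, 0, 0],
  [0.9, 0, 0, 35, 0, 0, 0],
  [0.9, 0, 0, 40, 0, 0, 0],
])

```text
time_s: 29.68
ee_pos: [0.4878, 0.0839, 0.2249]
eef_rot: [-0.083, -3.135, 0.0]
force: [1.3, 0.0, 0.5]
grip_width: 0.902
finger_force: 0.0
```

Emit:
jog_arm([
  [0.9, 3, -30, 0, 0, 0, 0],
  [0.9, 6, -38, 0, 0, 0, 0],
  [0.9, 6, -38, 0, 0, 0, 0],
  [0.9, 6, -38, 0, 0, 0, 0],
  [0.9, 6, -38, 0, 0, 0, 0],
  [0.9, 6, -38, 0, 0, 0, 0],
  [0.9, 6, -38, 0, 0, 0, 0],
  [0.9, 6, -38, 0, 0, 0, 0],
  [0.9, 6, -38, 0, 0, 0, 0],
  [0.9, 6, -38, 0, 0, 0, 0],
])

```text
time_s: 30.52
ee_pos: [0.5464, -0.2899, 0.2256]
eef_rot: [-0.083, -3.14, -0.001]
force: [1.3, -0.5, 0.8]
grip_width: 0.904
finger_force: 0.0
```

Emit:
jog_arm([
  [0.9, 7, -38, 0, 0, 0, 0],
  [0.9, 7, -38, 0, 0, 0, 0],
  [0.9, 2, -5, 0, 0, 0, 0],
  [0.9, 0, 0, 0, 0, 0, 0],
  [0.9, 0, 0, 0, 0, 0, 0],
])

```text
time_s: 30.93
ee_pos: [0.5621, -0.3686, 0.225]
eef_rot: [-0.084, -3.139, -0.003]
force: [0.7, 0.6, -0.2]
grip_width: 0.899
finger_force: 0.0
```

Run:
```python
from h import *
s=grab_frame("scene"); t=grab_frame("top"); print(np.mean([ (grab_frame("scene"),sense()["ee_pos"])[1] for _ in range(5)],0))
c=lambda f,p:cv2.resize(f["color"][p[1]:p[1]+100,p[0]:p[0]+200],None,fx=4,fy=3,interpolation=2)
c=lambda f,p:cv2.resize(f["color"][p[1]:p[1]+75,p[0]:p[0]+150],None,fx=4,fy=4,interpolation=2)
cv2.imwrite("pics/f.png",np.vstack([c(s,(200,140)),c(t,(170,175))]))
```

```text
[ 0.56253281 -0.36747746  0.22630773]
```

View pics/f.png

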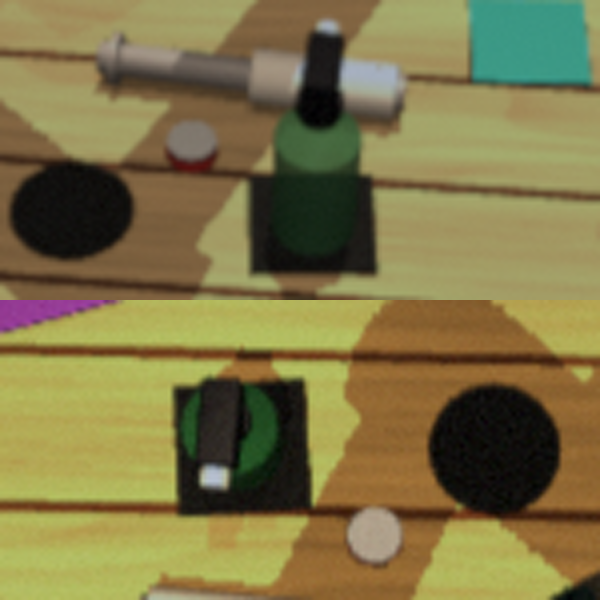

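Bottle stands on the square coaster; head in the lower panel spans (222,80) to (216,166). Measuring its centring while I grip the vase.

Emit:
jog_arm([
  [0.9, 1, -1.5, -25, 0, 0, 0],
  [0.9, 0, 0, -35, 0, 0, 0],
  [0.9, 0, 0, -35, 0, 0, 0],
  [0.9, 0, 0, -18, 0, 0, 0],
  [0.9, 0, 0, -10, 0, 0, 0],
  [0.9, 0, 0, 0, 0, 0, 0],
  [0.5, 0, 0, 0, 0, 0, 0],
  [0.4, 0, 0, 0, 0, 0, 0],
  [0, 0, 0, 0, 0, 0, 0],
  [0, 0, 0, 0, 0, 0, 0],
])

```text
time_s: 32.12
ee_pos: [0.5646, -0.3709, 0.1052]
eef_rot: [0.083, 3.137, -0.002]
force: [0.1, 0.7, 3.8]
grip_width: 0.405
finger_force: 59.3
```

Emit:
jog_arm([
  [0, 0, 0, 0, 0, 0, 0],
  [0, 0, 0, 0, 0, 0, 0],
  [0, 0, 0, 0, 0, 0, 0],
  [0, 0, 0, 0, 0, 0, 0],
])

```text
time_s: 32.45
ee_pos: [0.5646, -0.3708, 0.1052]
eef_rot: [0.083, 3.137, -0.003]
force: [-0.1, 1.5, 5.6]
grip_width: 0.407
finger_force: 59.5
```

Run:
```python
from h import *
t=grab_frame("top");s=grab_frame("scene")
T=lambda x,y:((x+.5)/4+169.5,(y+.5)/4+174.5)
a=plane(t,T(222,80),.154);b=plane(t,T(216,166),.154);print("bottle",a,b,a+(b-a)*18/48)
# coaster corners
print("coaster",np.mean([plane(t,T(*p),.004) for p in((174,88),(304,80),(311,206),(179,215))],0))
# collar base / bottle foot in scene: foot ellipse front at (312,255)
S=lambda x,y:((x+.5)/4+199.5,(y+.5)/4+139.5)
print("foot front",plane(s,S(312,256),.004),"head sides",[plane(s,S(*p),.004) for p in((270,222),(356,222))])
print(np.mean([ (grab_frame("scene"),sense()["ee_pos"])[1] for _ in range(5)],0))
```

```text
bottle [0.5064 0.0835 0.154 ] [0.4605 0.0851 0.154 ] [0.4891875 0.0841    0.154    ]
coaster [0.48965 0.08325 0.004  ]
foot front [0.5181 0.086  0.004 ] head sides [array([0.4919, 0.0567, 0.004 ]), array([0.487 , 0.1134, 0.004 ])]
[ 0.56461953 -0.37082591  0.10513999]
```

Emit:
jog_arm([
  [0, 0, 0, 5, 0, 0, 0],
  [0, 0, 0, 15, 0, 0, 0],
  [0, 0, 0, 25, 0, 0, 0],
  [0, 0, 0, 25, 0, 0, 0],
  [0, -3, 12, 10, 0, 0, 0],
  [0, -6, 24, 0, 0, 0, 0],
  [0, -8, 31, 0, 0, 0, 0],
  [0, -8, 33, 0, 0, 0, 0],
  [0, -8, 33, 0, 0, 0, 0],
  [0, -8, 33, 0, 0, 0, 0],
])

```text
time_s: 33.63
ee_pos: [0.5207, -0.202, 0.1819]
eef_rot: [-0.084, -3.139, -0.002]
force: [-0.0, -0.8, -2.9]
grip_width: 0.407
finger_force: 60.3
```

Emit:
jog_arm([
  [0, -8, 33, 0, 0, 0, 0],
  [0, -8, 33, 0, 0, 0, 0],
  [0, -8, 31, 0, 0, 0, 0],
  [0, -5, 20, 0, 0, 0, 0],
  [0, -1.5, 12, 0, 0, 0, 0],
  [0, 0, 0, 0, 0, 0, 0],
  [0, 0, 0, 0, 0, 0, 0],
])

```text
time_s: 34.22
ee_pos: [0.4919, -0.0753, 0.1827]
eef_rot: [0.081, 3.14, -0.001]
force: [0.4, 0.3, -3.1]
grip_width: 0.403
finger_force: 60.5
```

Emit:
jog_arm([
  [0, 0, 0, -25, 0, 0, 0],
  [0, 0, 0, -25, 0, 0, 0],
  [0, 0, 0, -15, 0, 0, 0],
  [0, 0, 0, -8, 0, 0, 0],
  [0, 0, 0, -4, 0, 0, 0],
  [0, 0, 0, 0, 0, 0, 0],
])

```text
time_s: 34.72
ee_pos: [0.4923, -0.0764, 0.1053]
eef_rot: [-0.084, -3.14, 0.0]
force: [0.0, 0.3, -3.3]
grip_width: 0.407
finger_force: 60.9
```

Run:
```python
from h import *
print(np.mean([ (grab_frame("scene"),sense()["ee_pos"])[1] for _ in range(6)],0),sense()["force"])
```

```text
[ 0.49292389 -0.07606756  0.10662683] [ 0.44593988  0.01987712 -4.28875591]
```

Emit:
jog_arm([
  [0, 0, 0, -1.5, 0, 0, 0],
  [0, 0, 0, -0.7, 0, 0, 0],
  [0, 0, 0, -0.5, 0, 0, 0],
  [0, 0, 0, 0, 0, 0, 0],
  [0.5, 0, 0, 0, 0, 0, 0],
  [0.6, 0, 0, 0, 0, 0, 0],
  [0.9, 0, 0, 0, 0, 0, 0],
  [0.9, 0, 0, 15, 0, 0, 0],
  [0.9, 0, 0, 40, 0, 0, 0],
  [0.9, 0, 0, 40, 0, 0, 0],
])

```text
time_s: 35.85
ee_pos: [0.4906, -0.0751, 0.1976]
eef_rot: [-0.083, -3.136, -0.002]
force: [2.1, 0.5, 1.3]
grip_width: 0.902
finger_force: 0.0
```

Emit:
jog_arm([
  [0.9, -10, -36, 10, 0, 0, 0],
  [0.9, -10, -36, 0, 0, 0, 0],
  [0.9, -10, -36, 0, 0, 0, 0],
  [0.9, -10, -36, 0, 0, 0, 0],
  [0.9, -10, -36, 0, 0, 0, 0],
  [0.9, -10, -36, 0, 0, 0, 0],
  [0.9, -10, -36, 0, 0, 0, 0],
  [0.9, 0, 0, 0, 0, 0, 0],
])

```text
time_s: 36.52
ee_pos: [0.4206, -0.3344, 0.2079]
eef_rot: [-0.091, -3.14, 0.008]
force: [-0.2, 0.4, 0.0]
grip_width: 0.906
finger_force: 0.0
```

Run:
```python
from h import *
s=grab_frame("scene"); t=grab_frame("top")
c=lambda f,p:cv2.resize(f["color"][p[1]:p[1]+75,p[0]:p[0]+150],None,fx=4,fy=4,interpolation=2)
cv2.imwrite("pics/g.png",np.vstack([c(s,(180,140)),c(t,(190,170))]))
```

```text
(no output)
```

View pics/g.png

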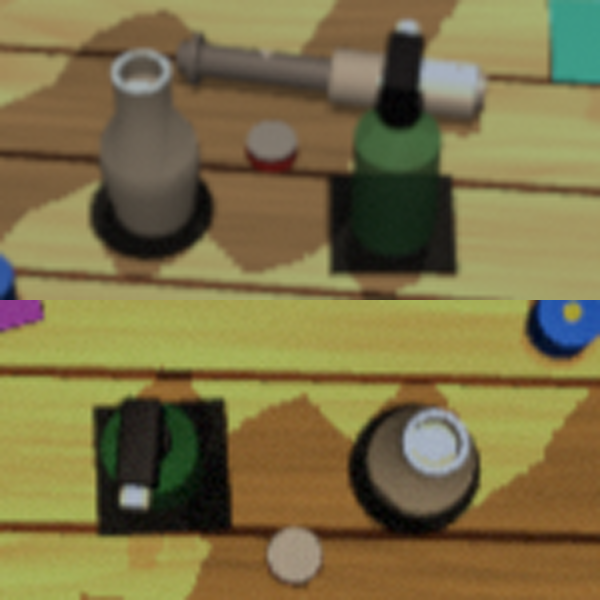

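Both stand upright on their coasters: vase rim at (141,74) in the upper panel and (436,141) in the lower one. Checking the centring numerically.

Run:
```python
from h import *
t=grab_frame("top");s=grab_frame("scene")
T=lambda x,y:((x+.5)/4+189.5,(y+.5)/4+169.5)
S=lambda x,y:((x+.5)/4+179.5,(y+.5)/4+139.5)
print("vase",plane(t,T(436,141),.134),plane(s,S(141,74),.134),tri(t,T(436,141),s,S(141,74)),"coaster",plane(t,T(415,168),.004),plane(s,S(152,208),.004))
```

```text
vase [ 0.4904 -0.075   0.134 ] [ 0.4915 -0.074   0.134 ] [ 0.4905 -0.0747  0.1329] coaster [ 0.4919 -0.077   0.004 ] [ 0.4911 -0.0758  0.004 ]
```

```bash
python3 -c "
from workcell import *
print(sense()['joint_vel'].round(3)); print(sign_off())"
```

```text
[ 0.022 -0.01   0.004 -0.002 -0.    -0.004]
the job is handed in; nothing more can be done
None
```

The job is handed in at about 37 s of the 144 s allowed: the battery is at the bottom of the tube with the LED light on top, button up, and the vase and bottle stand on their coasters, centred to about 2 mm by the cameras.

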